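# Push the old power bank through the flap of the return bin

## Robot

A 6-joint arm with a two-finger parallel gripper is mounted at the origin on the work surface. World frame = base frame: x ahead of the robot, y to its left, z up, the work surface at z = 0. Lengths are in m, angles in rad, forces in N, time in s.
With the tool pointing down it reaches from about 0.3 to 0.875 m from the base axis. Payload 6.4 kg.
Tool frame: the origin (TCP) lies at the very end of the fingers, on their centre line; the grasp point (between the pads) lies tcp_to_grasp behind it (tcp_to_grasp is the distance from the TCP to the grasp point, in m); z points along the fingers, y is the direction in which the jaws open and shut (so a half turn about z gives the same grasp; the last joint's range is limited). The gripper opens to 85 mm and grips with 20 to 120 N. Pads are 22 mm wide; open, the fingers measure 114 mm over their backs; the gripper's body (76 mm by 85 mm) begins 54 mm behind the grasp point. The pads swing forward as they close: fully open they stand 13 mm farther back than shut.
Start: joints at [1.08, 0.181, 1.607, -0, 1.354, -0.206], TCP at [0.162, 0.552, 0.231] pointing down, gripper open.
Joint ranges: [-2.99, 2.99], [-0.89, 2.07], [0.3, 2.58], [-1.14, 4.28], [0, 2.63], [-3.12, 3.12]. Speed limits (rad/s): [2.57, 2.57, 3.01, 3.14, 3.14, 3.14].

## Interface

Orientations are given as a unit quaternion [w, x, y, z].
In Python, from bench import get_obs, camera, hand_in, tcp_to_grasp gives the robot as it stands.
- The arm moves only by the shell command python3 -m inch 'ROWS' [OPENING]. ROWS is JSON, a list of rows, each an object with "delta_pos": the shift along the tool's x, y, z in cm, a list of three; "rotation": the turn, a rotation vector about the tool's x, y, z in rad, a list of three. In form: [{"delta_pos": [x, y, z], "rotation": [rx, ry, rz]}, ...]. A call has 1 to 10 rows; each row shifts and turns the commanded pose from where the row before left it, along the tool's axes as they then stand; what a row does not reach is not made up. A row lasts 1/10 s, in which the tool goes at most 50 mm and 8.59 degrees, less where a joint would pass 70% of its speed; a pose out of reach is approached as far as the arm can. A call is refused whole if a number of a shift passes 5 or a number of a turn 0.15, either way. A call with a gripper value outside its range is refused whole. OPENING is the finger opening in cm, from 0 to 8.54, set as the call begins (- or left out, the last holds). The fingers move at their own pace and stop on an object; the grip force is fixed at half the most. Time passes only in rows, so rows that do not move let the fingers close. It gives the time, the measured TCP pose, the force and the opening at its end, in the units of the state.
- get_obs(): the state, without advancing time (a new reading comes with each control period).
- camera(name): name is "scene" or "side" or "wrist"; returns a dict with "color" (400x640x3 uint8, red, green, blue), "vfov" (degrees; the focal length in pixels is half the picture's height over the tangent of half this angle, whatever the lens; pixels are square), "cx", "cy" (the principal point, pixels), "k1" (the pictures are not rectified: a ray, as slopes to the right and down, at radius r is drawn at 1 + k1 r^2 times it, then the intrinsics apply), "eye" and "orientation" of the camera in the world; the wrist camera has in their place "T_tool_cam" (4x4, takes a point from camera to tool coordinates, whose origin is the TCP and whose axes are the flange's). Camera axes: x right, y down, z forward; pixel columns grow to the right and rows downward; lengths in m; the calibration is good to about 2 mm. A picture is of the moment at which its call begins: read the wrist's pose just before it. There is no depth.
- hand_in(): hands the job in, once; it reports no verdict.
The state is a dict: "time_s": time; "q": joint angles; "dq": joint speeds; "joint_efforts": joint torques, N m; "eef_pos": TCP position; "eef_rot": TCP orientation; "wrist_force": force on the tool from outside, world axes, zero at the start; "torque": the same for the moment, N m; "opening": opening from 0.0 (shut) to 1.0 (fully open).
Only numpy, scipy, OpenCV 4.12 (cv2) and the standard library are available. Lean on these libraries where they do the work, as an engineer would, in place of code of your own. Each camera call takes 0.05 s, during which the arm holds its last target.

## Task

Push the old power bank along the ledge of the cream bin with the fingertips, in through the bin's swinging flap, until it has dropped completely inside and lies flat on the bin's floor; then draw the fingers back out so that the flap swings fully shut by itself. Only push the power bank: never grasp, lift or carry it. Leave the things in the mesh tray where they are.

Things in the scene. Friction and masses are not known exactly. Their poses are not given: they have to be found in the camera images.
- bin: Cream plastic bin, fixed; it stands left or right of the tray, turned a little. Origin: on the cabinet top, below the middle of the closed flap's outer face. x points into the bin (the push direction), y left of it, z up. From the flap back it is 180 mm long, 180 wide, 96 high with a clear window on top; in front of the flap is its loading ledge (see ledge_front, sill, mouth, inside).
- ledge_front (a point): Middle of the front end of the level loading ledge, on its top, 45 mm above the cabinet; the ledge runs from here 165 mm to the sill and is open at this end. Two ribs 14 mm high on it converge from 164 mm clear width here to 108 mm at the mouth and guide what is pushed in.
- sill (a point): Middle of the ledge's inner edge, on its top, 45 mm above the cabinet, right under the flap (2 mm in front of the bin's origin). Beyond it the floor drops by 21 mm, to 24 mm above the cabinet: pushed half way, the power bank tips nose down; its rear end drops in once past this edge, or when fingers that it rests on are drawn back.
- mouth (a point): Centre of the mouth, an upright opening 110 mm wide and 8 mm deep from the ledge's top (45 mm) up to 90 mm above the cabinet, closed by the flap. The top of the bin begins right above it, at 96 mm.
- inside (a point): Centre of the bin's inner floor, 24 mm above the cabinet; the inside is 168 mm wide and ends at the back wall 172 mm behind the flap.
- flap (a joint): Light cream flap, 106 wide x 42 high x 3 mm, 50 g, hinged along its top 89 mm above the cabinet. 0 = hanging shut; grows to 1.45 rad as its lower edge swings into the bin; it cannot swing outward. No spring: it falls shut by its weight within a second. A few tenths of a newton open it, so the power bank pushed against it opens it.
- flap_edge (a point): Middle of the flap's lower edge, 3 mm above the ledge when shut.
- power_bank: Slate grey power bank, a flat rounded slab 100 x 62 x 18 mm (x, y, z), about 200 g. Origin: centre of its underside. It lies flat on the bin's ledge before the flap, long x axis roughly along the bin's x (up to about 13 degrees askew and 10 mm off the middle); its rear end, to be pushed, is the -x end.
- tray: Black steel mesh tray, fixed, 240 x 160 x 32 mm (x, y, z), origin at the centre of its underside. Holds three things to leave alone.
- brush_case: White toothbrush travel case in the tray, 195 x 42 x 28 mm, origin at the centre of its underside. Leave alone.
- tire_gauge: Aluminium tire gauge in the tray, about 150 x 24 x 12 mm, origin on its underside. Leave alone.
- door_stopper: Red plastic door stopper wedge in the tray, 110 x 36 x 28 mm, origin at the centre of its underside. Leave alone.

How it is judged:
On the way, in this order (a step that is already met when the one before it is completed fails the run):
1. the power bank, pushed by the fingers, is part way through the mouth and holds the flap open (value of joint flap above 0.25 rad and x of power_bank in the frame of bin between -0.045 and 0.03 m and contact force between the fingers and power_bank above 0.05 N).
2. the power bank has dropped inside the bin (x of power_bank in the frame of bin between 0.04 and 0.16 m and z of power_bank in the frame of bin below 0.03 m), for 0.2 s.
At the end, for the whole second after the job is handed in: The power bank lies at rest and flat (within 0.1 rad) on the bin's floor, its origin 40 to 160 mm behind the flap and under 30 mm above the cabinet top, and the flap hangs shut (under 0.06 rad) (all of step 2 and angle between power_bank's own z axis and vertical below 0.1 rad and linear speed of power_bank below 0.02 m/s and value of joint flap below 0.06 rad); the robot touches nothing.
It fails at once if the power bank is lifted (its origin more than 20 mm above the ledge) (z of power_bank in the frame of bin above 0.065 m).
It fails at once if something in the tray is moved by more than 20 mm (distance of any of brush_case, tire_gauge, door_stopper from where it was at the start of the episode above 0.02 m).
It also fails if it takes over 42 s, if anything falls off the work surface, if the arm or the gripper's body presses on something with over 40 N, if the wrist force passes 120 N, or if a joint passes its speed limit or range.

## Working session

There is one attempt and no reset: what is moved stays moved. The work goes in short steps, Python scripts to look and compute and a shell command to move; the robot and the scene stay as the last step left them, time stands still between calls to the robot, and variables do not carry over. Pictures are saved under pics/ and viewed, and the job is handed in when it is done.

```bash
ls; mkdir -p pics; python3 - <<'E'
from bench import *
import cv2
o=get_obs();print(o, tcp_to_grasp)
for n in("scene","side","wrist"):
    c=camera(n);cv2.imwrite(f"pics/{n}0.png",c["color"][...,::-1])
    print({k:v for k,v in c.items() if k!="color"})
E
```

```text
pics
{'time_s': 0.0, 'q': array([ 1.07966700e+00,  1.81571287e-01,  1.60801263e+00,  1.92134386e-05,
        1.35380520e+00, -2.06319098e-01]), 'dq': array([ 0.00044373,  0.00173559, -0.00066486, -0.00158518, -0.00075062,
       -0.00020607]), 'joint_efforts': array([-3.36599633e-04, -4.44882309e+01, -3.51328933e+01, -3.87876607e-04,
        9.16921970e-03, -1.64529058e-05]), 'eef_pos': array([0.16127993, 0.55133717, 0.23036492]), 'eef_rot': array([-3.15740282e-04,  1.41926288e-01,  9.89876822e-01, -8.40962484e-04]), 'wrist_force': array([-0.18177959, -0.00954557, -0.26478839]), 'torque': array([-0.05308883,  0.00539883,  0.00530397]), 'opening': 0.999082600282295} 0.0187
{'vfov': 42.58907686120301, 'cx': 319.1736125757802, 'cy': 211.75202733285676, 'k1': -0.07071812587015328, 'eye': array([1.18807776, 0.35141883, 0.58117778]), 'orientation': array([-0.22918097,  0.45649494,  0.76294952, -0.39622783])}
{'vfov': 56.746628563533434, 'cx': 321.261357038324, 'cy': 197.067181726868, 'k1': -0.06467757934915654, 'eye': array([ 0.26194204, -0.51435343,  0.6377714 ]), 'orientation': array([-0.39317053,  0.87905333, -0.24876818,  0.10390654])}
{'vfov': 69.70225813686716, 'cx': 321.9679673898014, 'cy': 198.84547126489286, 'k1': -0.05157831345219124, 'T_tool_cam': array([[-3.01995628e-04, -9.59030766e-01, -2.83301779e-01,
         7.23623170e-02],
       [ 9.99999900e-01, -1.95986935e-04, -4.02532230e-04,
        -1.78600323e-04],
       [ 3.30517345e-04, -2.83301872e-01,  9.59030730e-01,
        -1.44041951e-01],
       [ 0.00000000e+00,  0.00000000e+00,  0.00000000e+00,
         1.00000000e+00]])}
```

View pics/scene0.png

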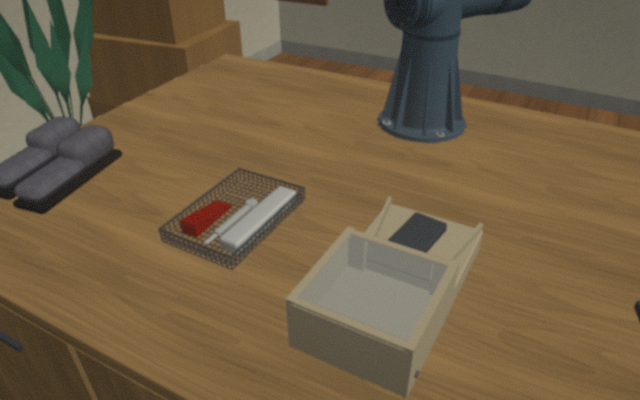

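View pics/side0.png

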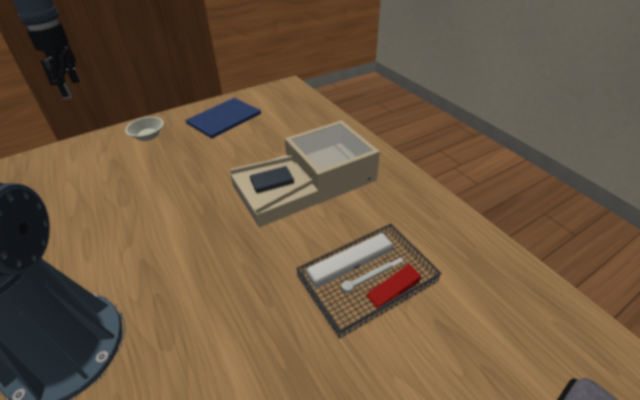

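View pics/wrist0.png

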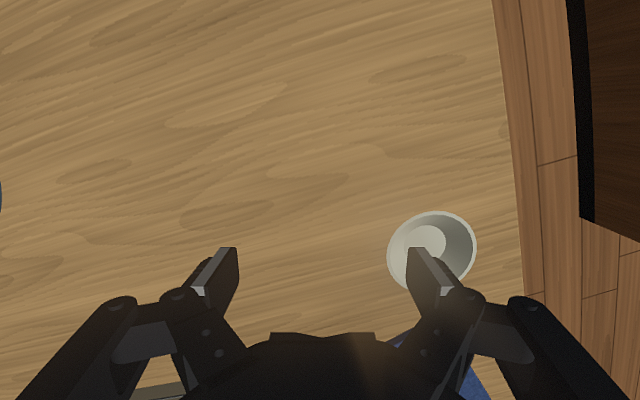

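The scene view shows the bin around (385,300), with the power bank on its ledge near (418,232) and the tray near (233,215). The side view shows the bank near (272,179). I'll enlarge both.

```bash
cat > h.py <<'E'
import numpy as np, cv2
from scipy.spatial.transform import Rotation as R
from bench import *
def rot(q): return R.from_quat([q[1],q[2],q[3],q[0]]).as_matrix()
def campose(c,o=None):
    if "eye" in c: return np.array(c["eye"]),rot(c["orientation"])
    Rt=rot(o["eef_rot"]);T=np.array(c["T_tool_cam"])
    return o["eef_pos"]+Rt@T[:3,3],Rt@T[:3,:3]
def K(c):
    f=200/np.tan(np.radians(c["vfov"]/2));return np.array([[f,0,c["cx"]],[0,f,c["cy"]],[0,0,1.]])
def proj(c,P,o=None):
    e,Rm=campose(c,o);p=(np.atleast_2d(P)-e)@Rm
    s=p[:,:2]/p[:,2:];r2=(s**2).sum(1,keepdims=True);s=s*(1+c["k1"]*r2)
    k=K(c);return s*k[0,0]+[c["cx"],c["cy"]]
def onplane(c,uv,z,o=None):
    e,Rm=campose(c,o);k=K(c)
    s=cv2.undistortPoints(np.array(uv,float).reshape(-1,1,2),k,np.array([c["k1"],0,0,0.])).reshape(-1,2)
    # forward model: drawn = s(1+k1 r2): same as OpenCV
    d=np.c_[s,np.ones(len(s))]@Rm.T
    return e+d*((z-e[2])/d[:,2])[:,None]
E
python3 - <<'E'
import cv2
a=cv2.imread("pics/scene0.png")[190:390,280:490];cv2.imwrite("pics/sc_crop.png",cv2.resize(a,None,fx=3,fy=3,interpolation=cv2.INTER_CUBIC)[:,:])
a=cv2.imread("pics/side0.png")[110:230,220:390];cv2.imwrite("pics/si_crop.png",cv2.resize(a,None,fx=4,fy=4,interpolation=cv2.INTER_CUBIC))
E
```

```text
(no output)
```

View pics/sc_crop.png

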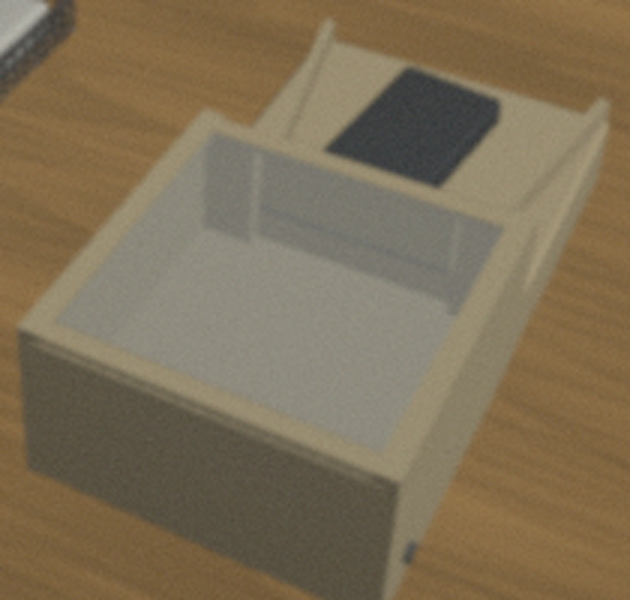

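View pics/si_crop.png

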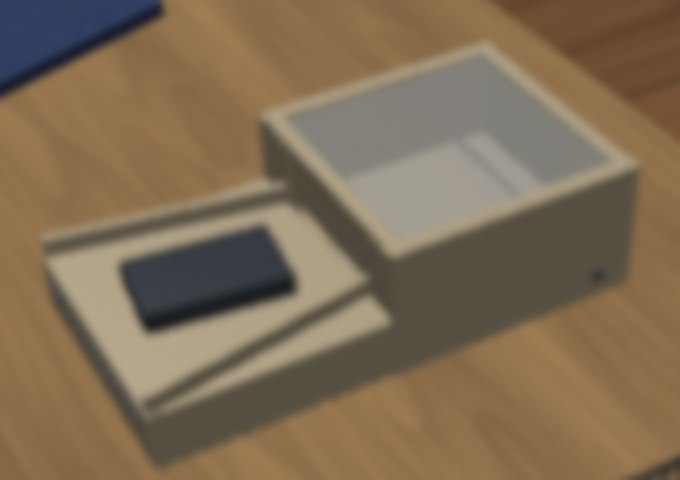

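```bash
python3 - <<'E'
from h import *
sc=camera("scene");si=camera("side")
def p(c,l,f,off,z): 
    w=onplane(c,np.array(l)/f+off,z)[:,:2];print((w*1000).round(1).tolist());return w
so=[280,190];io=[220,110]
print("top corners scene: fr-,fr+,bk-,bk+");a=p(sc,[(208,112),(538,215),(22,330),(397,483)],3,so,.096)
print("side");b=p(si,[(392,257),(265,115),(637,165),(488,44)],4,io,.096)
print("bank top: rear-,rear+, front+ scene");p(sc,[(408,67),(499,103),(440,184)],3,so,.063)
print("bank side top: rear+,rear-,front-,front+");p(si,[(122,264),(147,316),(296,278),(267,228)],4,io,.063)
print("bank bottom rear-,front-");p(si,[(150,331),(296,293)],4,io,.045)
print("ledge front corners side z45 -,+");p(si,[(150,412),(47,258)],4,io,.045)
# fit bin pose
L=np.array([[0,-.09],[0,.09],[.18,-.09],[.18,.09]])
for w in(a,b,(a+b)/2):
    M=w-w.mean(0);l=L-L.mean(0);th=np.arctan2((l[:,0]*M[:,1]-l[:,1]*M[:,0]).sum(),(l*M).sum())
    Rm=np.array([[np.cos(th),-np.sin(th)],[np.sin(th),np.cos(th)]]);t=w.mean(0)-Rm@L.mean(0)
    print(np.degrees(th),t*1000,"res",((w-(L@Rm.T+t))*1000).round(1).tolist())
E
```

```text
top corners scene: fr-,fr+,bk-,bk+
[[608.9, 82.9], [609.0, 258.1], [788.8, 79.7], [791.8, 254.4]]
side
[[603.2, 75.8], [609.6, 251.2], [782.6, 73.5], [785.5, 247.8]]
bank top: rear-,rear+, front+ scene
[[477.3, 148.4], [486.5, 205.5], [569.2, 199.2]]
bank side top: rear+,rear-,front-,front+
[[478.1, 195.7], [471.2, 141.5], [563.6, 125.5], [571.7, 180.0]]
bank bottom rear-,front-
[[473.5, 148.1], [566.1, 132.4]]
ledge front corners side z45 -,+
[[444.7, 83.2], [445.9, 249.9]]
-0.8071892025629205 [609.60680429 170.05264034] res [[0.5, 2.9], [-1.9, -1.9], [0.5, 2.1], [0.9, -3.1]]
-1.2141398924605422 [605.28662252 164.00218496] res [[-0.1, 1.8], [2.4, -2.8], [-0.7, 3.3], [-1.6, -2.3]]
-1.009567586275988 [607.44611559 167.02569982] res [[0.2, 2.4], [0.3, -2.4], [-0.1, 2.7], [-0.3, -2.7]]
```

Estimated bin pose: (607, 167) mm, yaw −1°. The bank's rear end is near (477, 172) mm, and it sits about 9° askew. I'll push with partly open fingers tilted about 0.6 rad forward. First I flip the tool 165° about z, so the camera ends up on the upper side.

```bash
python3 -m inch '[{"delta_pos":[0,0,0],"rotation":[0,0,0.1437]},{"delta_pos":[0,0,0],"rotation":[0,0,0.1437]},{"delta_pos":[0,0,0],"rotation":[0,0,0.1437]},{"delta_pos":[0,0,0],"rotation":[0,0,0.1437]},{"delta_pos":[0,0,0],"rotation":[0,0,0.1437]},{"delta_pos":[0,0,0],"rotation":[0,0,0.1437]},{"delta_pos":[0,0,0],"rotation":[0,0,0.1437]},{"delta_pos":[0,0,0],"rotation":[0,0,0.1437]},{"delta_pos":[0,0,0],"rotation":[0,0,0.1437]},{"delta_pos":[0,0,0],"rotation":[0,0,0.1437]}]' 3
python3 -m inch '[{"delta_pos":[0,0,0],"rotation":[0,0,0.1437]},{"delta_pos":[0,0,0],"rotation":[0,0,0.1437]},{"delta_pos":[0,0,0],"rotation":[0,0,0.1437]},{"delta_pos":[0,0,0],"rotation":[0,0,0.1437]},{"delta_pos":[0,0,0],"rotation":[0,0,0.1437]},{"delta_pos":[0,0,0],"rotation":[0,0,0.1437]},{"delta_pos":[0,0,0],"rotation":[0,0,0.1437]},{"delta_pos":[0,0,0],"rotation":[0,0,0.1437]},{"delta_pos":[0,0,0],"rotation":[0,0,0.1437]},{"delta_pos":[0,0,0],"rotation":[0,0,0.1437]}]'
python3 -c "
from h import *
o=get_obs();print(o['q'],rot(o['eef_rot']).round(3),o['opening'])"
```

```text
time_s: 1.25
eef_pos: [0.1615, 0.5517, 0.2311]
eef_rot: [0.0, 0.76, 0.649, -0.0]
wrist_force: [-0.0, -0.6, -0.2]
opening: 0.353
time_s: 2.25
eef_pos: [0.1615, 0.5518, 0.2311]
eef_rot: [0.0, 1.0, -0.012, -0.0]
wrist_force: [1.0, 0.1, 0.2]
opening: 0.352
[1.07971744e+00 1.80914577e-01 1.60721499e+00 3.65648736e-05
 1.35378599e+00 2.67363759e+00] [[ 1.    -0.023 -0.   ]
 [-0.023 -1.    -0.   ]
 [-0.     0.    -1.   ]] 0.3520319720433778
```

```bash
python3 -m inch '[{"delta_pos":[3,3.8,0],"rotation":[0,0,0]},{"delta_pos":[3,3.8,0],"rotation":[0,0,0]},{"delta_pos":[3,3.8,0],"rotation":[0,0,0]},{"delta_pos":[3,3.8,0],"rotation":[0,0,0]},{"delta_pos":[3,3.8,0],"rotation":[0,0,0]},{"delta_pos":[3,3.8,0],"rotation":[0,0,0]},{"delta_pos":[3,3.8,0],"rotation":[0,0,0]},{"delta_pos":[3,3.8,0],"rotation":[0,0,0]},{"delta_pos":[3,3.8,0],"rotation":[0,0,0]},{"delta_pos":[3,3.8,0],"rotation":[0,0,0]}]'
python3 -m inch '[{"delta_pos":[0,0,0],"rotation":[0,0,0]},{"delta_pos":[0,0,0],"rotation":[0,0,0]}]'
python3 -c "
from h import *
o=get_obs();print(o['q'],o['eef_pos'],o['eef_rot'])
c=camera('wrist');cv2.imwrite('pics/w1.png',c['color'][...,::-1])
import pickle;pickle.dump((c,o),open('w1.pkl','wb'))"
```

```text
time_s: 3.25
eef_pos: [0.4558, 0.165, 0.2315]
eef_rot: [-0.0, 1.0, -0.009, 0.0]
wrist_force: [1.0, 1.3, -0.5]
opening: 0.349
time_s: 3.45
eef_pos: [0.4552, 0.1659, 0.231]
eef_rot: [-0.0, 1.0, -0.01, -0.0]
wrist_force: [-1.0, 1.2, -0.2]
opening: 0.352
[ 1.03631042e-01 -2.48464452e-02  1.82769326e+00  3.79559193e-04
  1.33956157e+00  1.69454892e+00] [0.45518128 0.16589435 0.23103516] [-1.37246881e-04  9.99948851e-01 -1.01041718e-02 -4.26188916e-04]
```

View pics/w1.png

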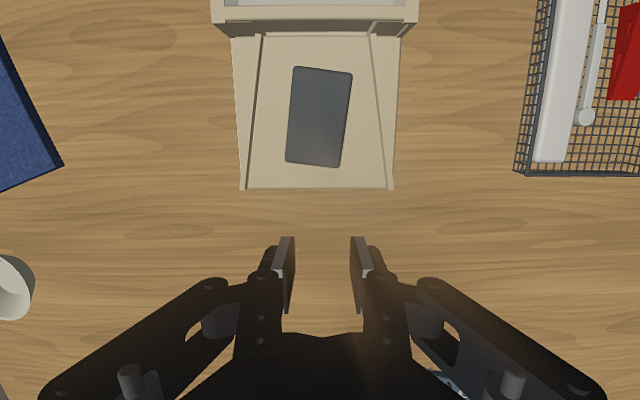

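The wrist view shows the bank's top corners at (285,163), (340,168), (352,73) and (293,66). The ledge's front edge runs from (240,188) to (394,188), and the bin's top front edge is near row 22.

```bash
python3 - <<'E'
from h import *
import pickle
c,o=pickle.load(open('w1.pkl','rb'))
b=onplane(c,[(285,163),(340,168),(352,73),(293,66)],.063,o)[:,:2];print((b*1000).round(1).tolist(),b.mean(0))
d=b[2]+b[3]-b[0]-b[1];print("bank yaw",np.degrees(np.arctan2(d[1],d[0])))
print("ledge front z45",(onplane(c,[(240,188),(394,188)],.045,o)*1000).round(1)[:,:2].tolist())
print("bin top front z96",(onplane(c,[(211,23),(419,22)],.096,o)*1000).round(1)[:,:2].tolist())
E
```

```text
[[476.3, 205.8], [469.5, 145.7], [566.8, 133.1], [574.6, 192.5]] [0.52178217 0.16925704]
bank yaw -7.53949360211528
ledge front z45 [[444.7, 263.6], [440.9, 80.4]]
bin top front z96 [[607.5, 260.2], [604.2, 77.6]]
```

```bash
python3 -m inch '[{"delta_pos":[0,-0.15,0],"rotation":[0,0.15,0]},{"delta_pos":[0,-0.15,0],"rotation":[0,0.15,0]},{"delta_pos":[0,-0.15,0],"rotation":[0,0.15,0]},{"delta_pos":[0,-0.15,0],"rotation":[0,0.15,0]},{"delta_pos":[-1.94,0,1.58],"rotation":[0,0,0]},{"delta_pos":[-1.94,0,1.58],"rotation":[0,0,0]},{"delta_pos":[-1.94,0,1.58],"rotation":[0,0,0]},{"delta_pos":[-1.94,0,1.58],"rotation":[0,0,0]},{"delta_pos":[-1.94,0,1.58],"rotation":[0,0,0]},{"delta_pos":[0,0,0],"rotation":[0,0,0]}]'
python3 -c "
from h import *
o=get_obs();print(o['q'],o['eef_pos'],rot(o['eef_rot']).round(3))
for n in('wrist','side'):
  c=camera(n);cv2.imwrite('pics/%s2.png'%n,c['color'][...,::-1])"
```

```text
time_s: 4.5
eef_pos: [0.4152, 0.174, 0.1074]
eef_rot: [0.003, 0.956, -0.007, 0.292]
wrist_force: [-1.0, 0.6, -0.3]
opening: 0.353
[ 0.23165919 -0.22440262  2.41553041 -0.36378019  0.39592829  2.11304692] [0.41516477 0.17400658 0.1073995 ] [[ 0.83  -0.014  0.558]
 [-0.011 -1.    -0.009]
 [ 0.558  0.002 -0.83 ]]
```

View pics/wrist2.png

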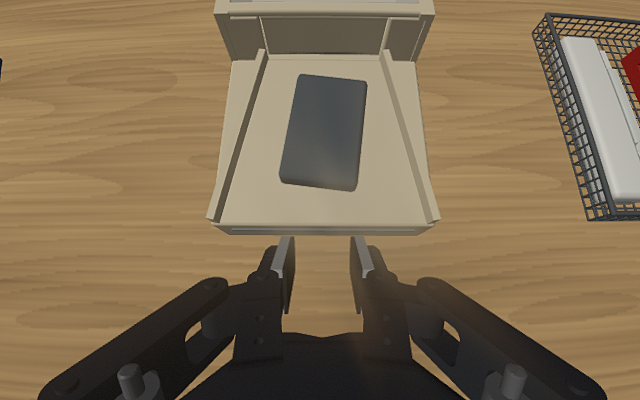

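View pics/side2.png

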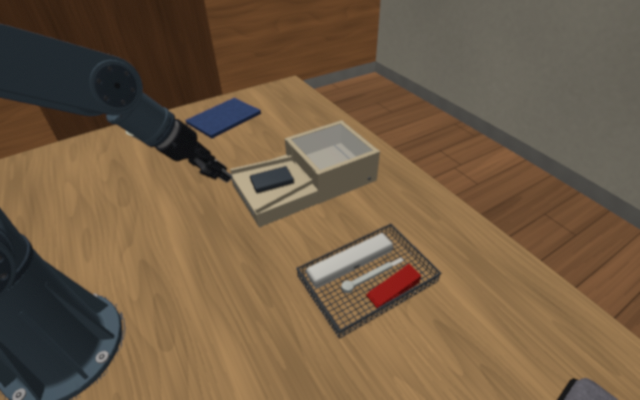

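The tool is lined up on the ledge axis with the bank ahead at about (325,130). Descending to ledge height.

```bash
python3 -m inch '[{"delta_pos":[-0.325,0,1.38],"rotation":[0,0,0]},{"delta_pos":[-0.325,0,1.38],"rotation":[0,0,0]},{"delta_pos":[-0.325,0,1.38],"rotation":[0,0,0]},{"delta_pos":[-0.325,0,1.35],"rotation":[0,0,0]},{"delta_pos":[0,0,0],"rotation":[0,0,0]},{"delta_pos":[0,0,0],"rotation":[0,0,0]}]'
python3 -c "
from h import *
o=get_obs();print(o['q'],o['eef_pos'],o['wrist_force'],rot(o['eef_rot']).round(3))
for n in('wrist','side'):
  c=camera(n);a=c['color'][...,::-1];
  if n=='side': a=cv2.resize(a[110:230,180:390],None,fx=3.7,fy=3.7)
  cv2.imwrite('pics/%s3.png'%n,a)"
```

```text
time_s: 5.2
eef_pos: [0.4409, 0.1734, 0.0599]
eef_rot: [0.002, 0.955, -0.008, 0.296]
wrist_force: [-1.0, -0.2, 0.0]
opening: 0.35
[ 0.21151488 -0.01233531  2.38335027 -0.62202892  0.22171919  2.37052584] [0.44085259 0.17335375 0.05994273] [-0.95764252 -0.17912488  0.04577921] [[ 0.824 -0.017  0.566]
 [-0.014 -1.    -0.01 ]
 [ 0.566 -0.    -0.824]]
```

View pics/wrist3.png

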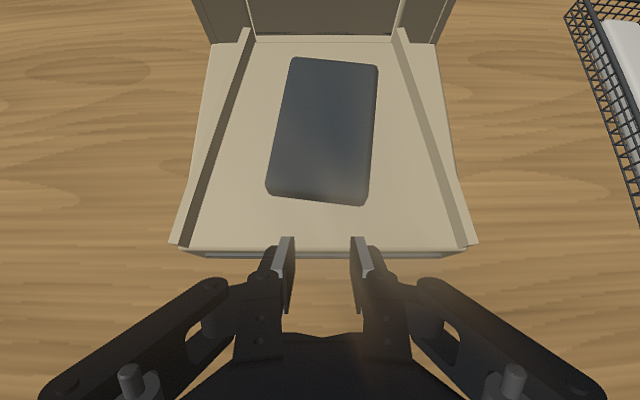

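View pics/side3.png

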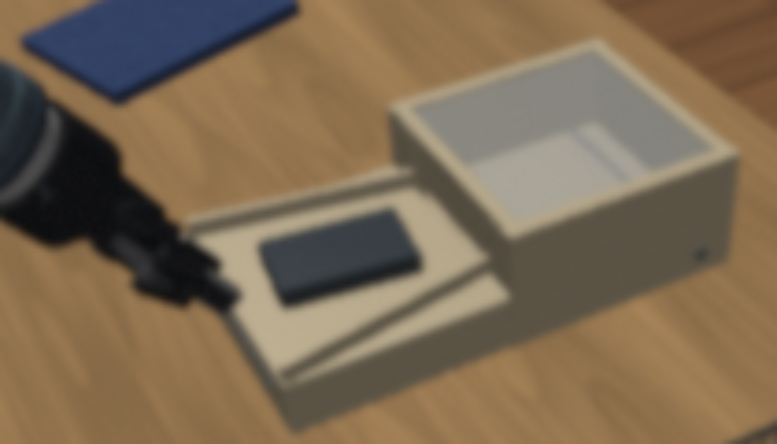

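```bash
python3 -m inch '[{"delta_pos":[0.25,0,0.53],"rotation":[0,0,0]},{"delta_pos":[0.25,0,0.53],"rotation":[0,0,0]},{"delta_pos":[0,0,0],"rotation":[0,0,0]},{"delta_pos":[0,0,0],"rotation":[0,0,0]}]'
python3 -c "
from h import *
o=get_obs();print(o['q'],o['eef_pos'],o['wrist_force'],rot(o['eef_rot']).round(3))
for n in('wrist','side'):
  c=camera(n);a=c['color'][...,::-1];
  if n=='side': a=cv2.resize(a[110:230,180:390],None,fx=3.7,fy=3.7)
  cv2.imwrite('pics/%s4.png'%n,a)"
```

```text
time_s: 5.7
eef_pos: [0.4501, 0.1727, 0.0526]
eef_rot: [0.003, 0.955, -0.008, 0.295]
wrist_force: [-0.0, 0.1, 1.0]
opening: 0.351
[ 0.20310947  0.02998517  2.3644229  -0.66657226  0.20120705  2.41040603] [0.45006339 0.17272979 0.05259209] [-0.03507519  0.06486805  0.96907079] [[ 0.825 -0.017  0.564]
 [-0.014 -1.    -0.01 ]
 [ 0.564  0.    -0.826]]
```

View pics/wrist4.png

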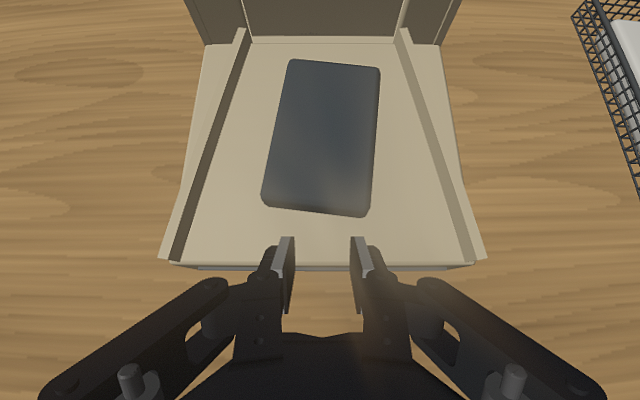

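```bash
python3 -m inch '[{"delta_pos":[0.495,0,0.34],"rotation":[0,0,0]},{"delta_pos":[0.495,0,0.34],"rotation":[0,0,0]},{"delta_pos":[0.495,0,0.34],"rotation":[0,0,0]},{"delta_pos":[0.495,0,0.34],"rotation":[0,0,0]},{"delta_pos":[0.495,0,0.34],"rotation":[0,0,0]},{"delta_pos":[0.495,0,0.34],"rotation":[0,0,0]},{"delta_pos":[0,0,0],"rotation":[0,0,0]}]'
python3 -c "
from h import *
o=get_obs();print(o['q'],o['eef_pos'],o['wrist_force'],rot(o['eef_rot']).round(3))
for n in('wrist','side'):
  c=camera(n);a=c['color'][...,::-1];
  if n=='side': a=cv2.resize(a[110:230,180:390],None,fx=3.7,fy=3.7)
  cv2.imwrite('pics/%s5.png'%n,a)"
```

```text
time_s: 6.5
eef_pos: [0.4872, 0.1722, 0.053]
eef_rot: [0.002, 0.955, -0.008, 0.296]
wrist_force: [-0.1, -0.0, -0.5]
opening: 0.349
[ 0.17915618  0.09856795  2.28853197 -0.60051092  0.19620527  2.32534708] [0.48717797 0.17224205 0.05300822] [-0.06187828 -0.04766822 -0.48758868] [[ 0.825 -0.017  0.565]
 [-0.015 -1.    -0.01 ]
 [ 0.565 -0.    -0.825]]
```

View pics/wrist5.png

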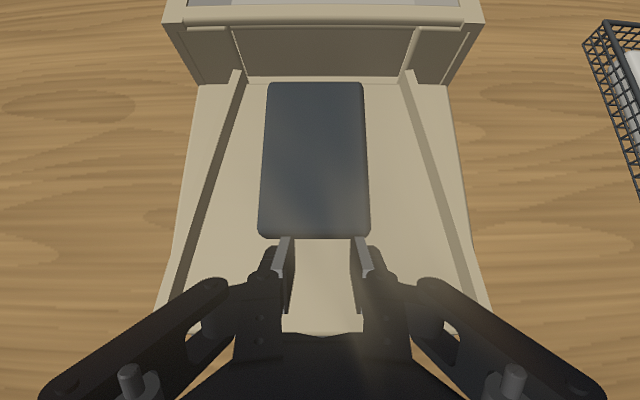

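View pics/side5.png

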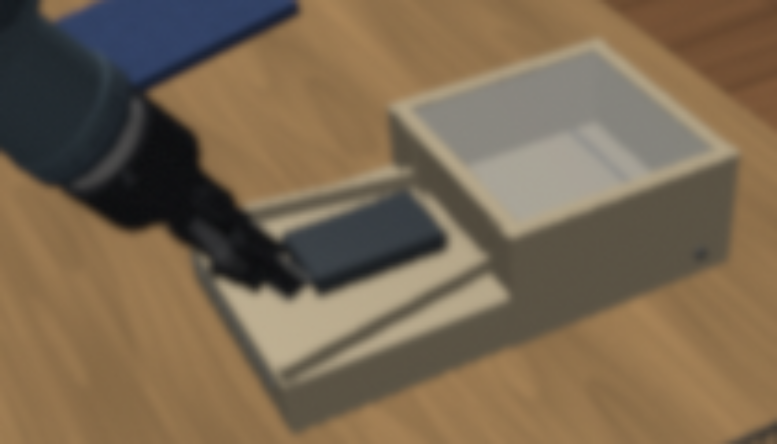

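The bank is now square to the fingers, with its rear at row 238 and centre column about 314. Pushing into the flap.

```bash
python3 -m inch '[{"delta_pos":[0.495,0,0.34],"rotation":[0,0,0]},{"delta_pos":[0.495,0,0.34],"rotation":[0,0,0]},{"delta_pos":[0.495,0,0.34],"rotation":[0,0,0]},{"delta_pos":[0.495,0,0.34],"rotation":[0,0,0]},{"delta_pos":[0.495,0,0.34],"rotation":[0,0,0]},{"delta_pos":[0.495,0,0.34],"rotation":[0,0,0]},{"delta_pos":[0.495,0,0.34],"rotation":[0,0,0]},{"delta_pos":[0,0,0],"rotation":[0,0,0]}]'
python3 -c "
from h import *
o=get_obs();print(o['q'],o['eef_pos'],o['wrist_force'],rot(o['eef_rot']).round(3))
for n in('wrist','scene'):
  c=camera(n);a=c['color'][...,::-1];
  print((onplane(c,[(258,238)],.063,o)*1000).round(1)) if n=='wrist' else 0
  if n=='scene': a=cv2.resize(a[190:390,280:490],None,fx=3,fy=3)
  cv2.imwrite('pics/%s6.png'%n,a)"
```

```text
time_s: 7.4
eef_pos: [0.5293, 0.1715, 0.053]
eef_rot: [0.002, 0.955, -0.008, 0.296]
wrist_force: [0.7, -0.3, 0.3]
opening: 0.35
[ 0.1571467   0.17294649  2.19920158 -0.51368564  0.2007051   2.22048623] [0.52927495 0.17150456 0.05302326] [ 0.72276446 -0.26234874  0.33053985] [[ 0.825 -0.017  0.566]
 [-0.015 -1.    -0.01 ]
 [ 0.566 -0.    -0.825]]
[[535.2 205.   63. ]]
```

View pics/wrist6.png

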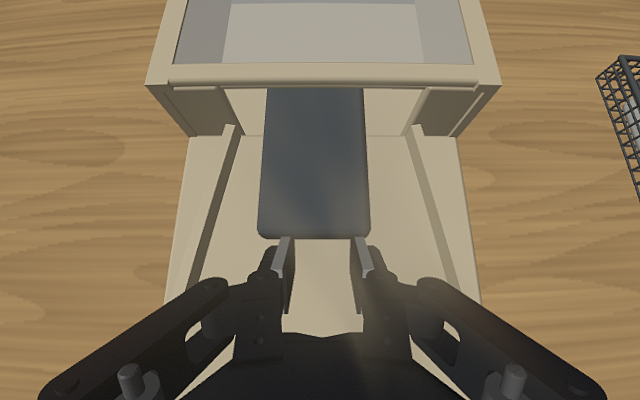

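View pics/scene6.png

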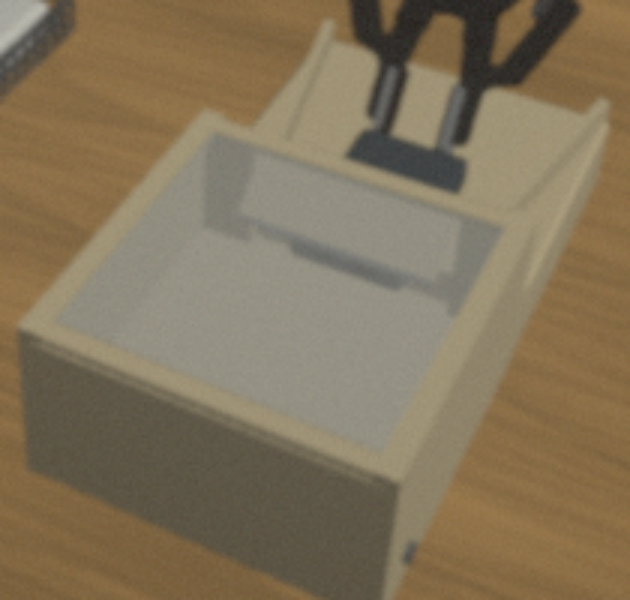

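```bash
python3 -m inch '[{"delta_pos":[0.495,0,0.34],"rotation":[0,0,0]},{"delta_pos":[0.495,0,0.34],"rotation":[0,0,0]},{"delta_pos":[0.495,0,0.34],"rotation":[0,0,0]},{"delta_pos":[0.495,0,0.34],"rotation":[0,0,0]},{"delta_pos":[0,0,0],"rotation":[0,0,0]},{"delta_pos":[0,0,0],"rotation":[0,0,0]}]'
python3 -c "
from h import *
o=get_obs();print(o['q'],o['eef_pos'],o['wrist_force'])
for n in('wrist','scene'):
  c=camera(n);a=c['color'][...,::-1];
  if n=='scene': a=cv2.resize(a[190:390,280:490],None,fx=3,fy=3)
  cv2.imwrite('pics/%s7.png'%n,a)"
```

```text
time_s: 8.1
eef_pos: [0.5525, 0.171, 0.0527]
eef_rot: [0.003, 0.955, -0.008, 0.296]
wrist_force: [0.3, -0.2, 0.0]
opening: 0.356
[ 0.14682383  0.21321514  2.14832378 -0.46458994  0.20738542  2.16272556] [0.55247447 0.17104527 0.05267091] [ 0.29859269 -0.21635597  0.00044634]
```

View pics/wrist7.png

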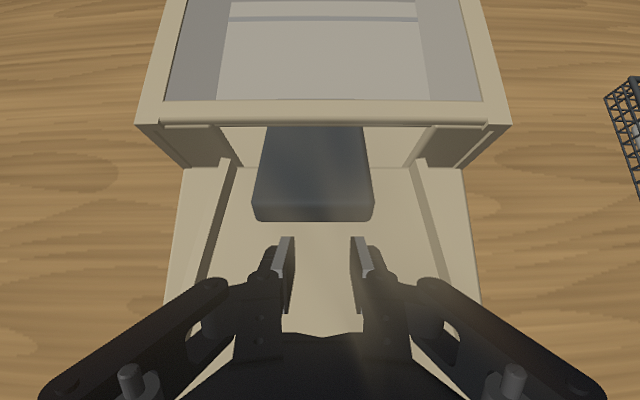

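View pics/scene7.png

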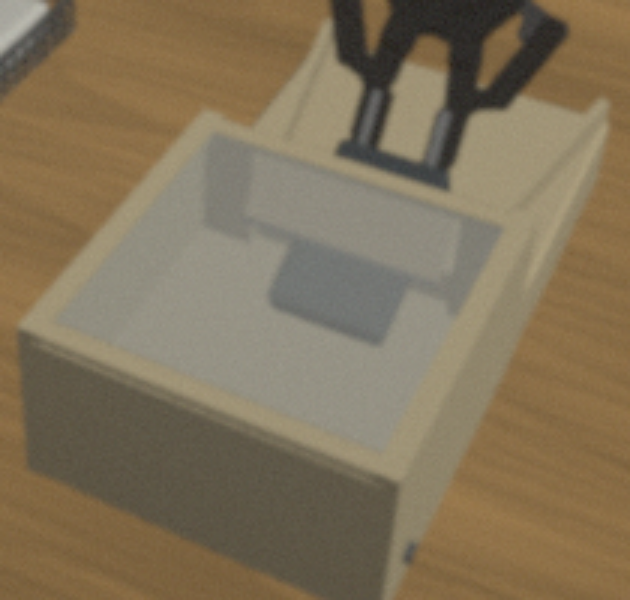

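The bank tipped nose-down and its rear is raised (rear edge row 220 in the wrist view). I'll lift the fingertips a little, then keep pushing along a falling path.

```bash
python3 -m inch '[{"delta_pos":[0.26,0,-0.91],"rotation":[0,0,0]},{"delta_pos":[0,0,0],"rotation":[0,0,0]},{"delta_pos":[0.457,0,0.48],"rotation":[0,0,0]},{"delta_pos":[0.457,0,0.48],"rotation":[0,0,0]},{"delta_pos":[0.457,0,0.48],"rotation":[0,0,0]},{"delta_pos":[0,0,0],"rotation":[0,0,0]}]'
python3 -c "
from h import *
o=get_obs();print(o['q'],o['eef_pos'],o['wrist_force'])
for n in('wrist','scene'):
  c=camera(n);a=c['color'][...,::-1];
  if n=='scene': a=cv2.resize(a[190:390,280:490],None,fx=3,fy=3)
  cv2.imwrite('pics/%s8.png'%n,a)"
```

```text
time_s: 8.8
eef_pos: [0.5696, 0.1706, 0.0572]
eef_rot: [0.003, 0.955, -0.008, 0.296]
wrist_force: [-0.8, 0.3, -0.2]
opening: 0.352
[ 0.13984835  0.23077764  2.11041809 -0.40982851  0.22396593  2.10177297] [0.56958047 0.17064022 0.05715526] [-0.81928983  0.32901463 -0.21215013]
```

View pics/wrist8.png

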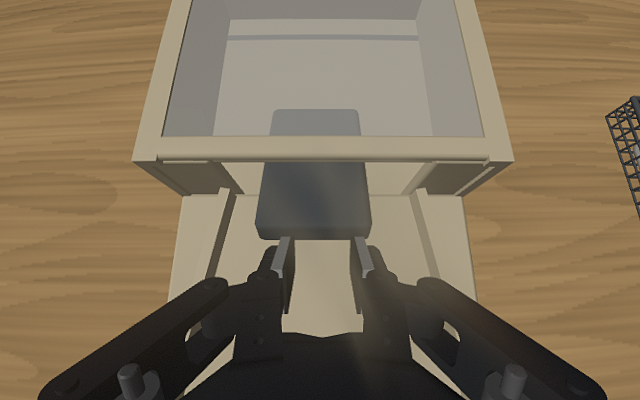

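View pics/scene8.png

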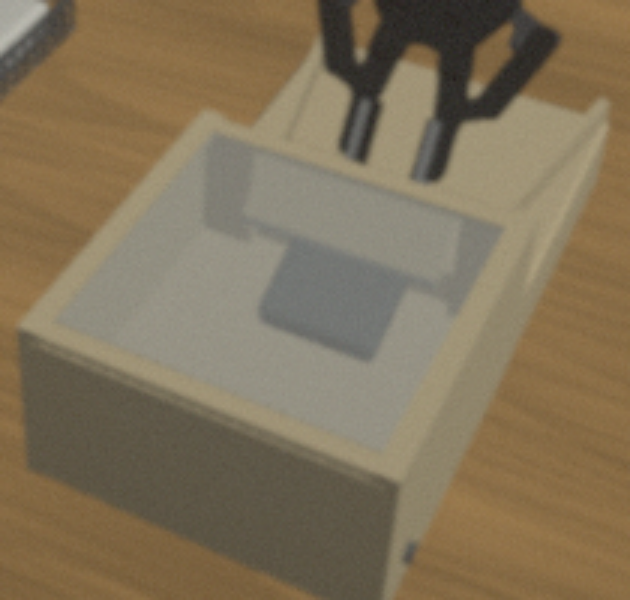

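Contact is solid at the rear face (row 238). Continuing.

```bash
python3 -m inch '[{"delta_pos":[0.47,0,0.465],"rotation":[0,0,0]},{"delta_pos":[0.47,0,0.465],"rotation":[0,0,0]},{"delta_pos":[0.47,0,0.465],"rotation":[0,0,0]},{"delta_pos":[0.495,0,0.34],"rotation":[0,0,0]},{"delta_pos":[0,0,0],"rotation":[0,0,0]}]'
python3 -c "
from h import *
o=get_obs();print(o['q'],o['eef_pos'],o['wrist_force'])
for n in('wrist','scene'):
  c=camera(n);a=c['color'][...,::-1];
  if n=='scene': a=cv2.resize(a[190:390,280:490],None,fx=3,fy=3)
  cv2.imwrite('pics/%s9.png'%n,a)"
```

```text
time_s: 9.4
eef_pos: [0.5953, 0.1703, 0.0542]
eef_rot: [0.002, 0.955, -0.008, 0.296]
wrist_force: [-0.1, -0.4, -0.7]
opening: 0.35
[ 0.13075199  0.2801832   2.05339674 -0.37834053  0.22745158  2.06292358] [0.59534595 0.1703126  0.05424285] [-0.11983662 -0.37518727 -0.69268942]
```

View pics/wrist9.png

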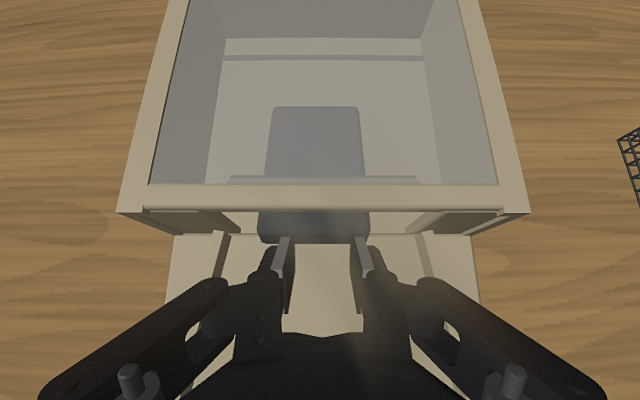

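View pics/scene9.png

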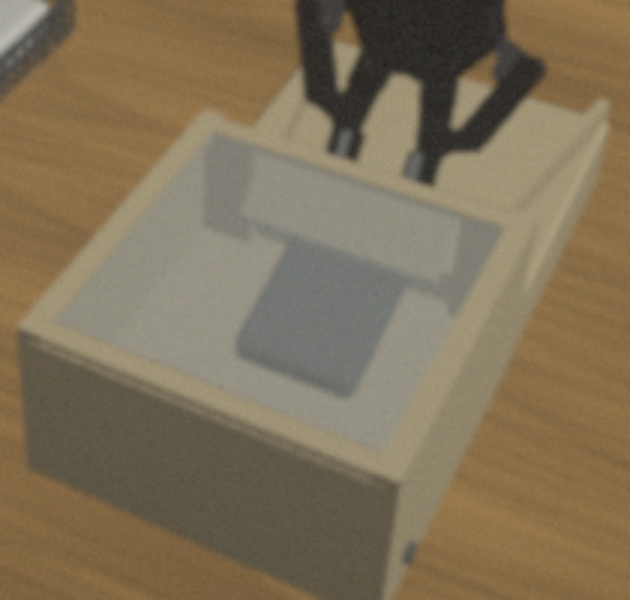

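```bash
python3 -m inch '[{"delta_pos":[0.495,0,0.34],"rotation":[0,0,0]},{"delta_pos":[0.495,0,0.34],"rotation":[0,0,0]},{"delta_pos":[0,0,0],"rotation":[0,0,0]},{"delta_pos":[0,0,0],"rotation":[0,0,0]}]'
python3 -c "
from h import *
o=get_obs();print(o['q'],o['eef_pos'],o['wrist_force'])
for n in('wrist','scene'):
  c=camera(n);a=c['color'][...,::-1];
  if n=='scene': a=cv2.resize(a[190:390,280:490],None,fx=3,fy=3)
  cv2.imwrite('pics/%s10.png'%n,a)"
```

```text
time_s: 9.9
eef_pos: [0.6065, 0.1701, 0.054]
eef_rot: [0.003, 0.955, -0.008, 0.296]
wrist_force: [1.0, 0.1, -0.4]
opening: 0.348
[ 0.1271011   0.2987701   2.02770532 -0.35830228  0.2337435   2.0395994 ] [0.60647629 0.17014596 0.05403101] [ 0.95041282  0.05143079 -0.3983779 ]
```

View pics/wrist10.png

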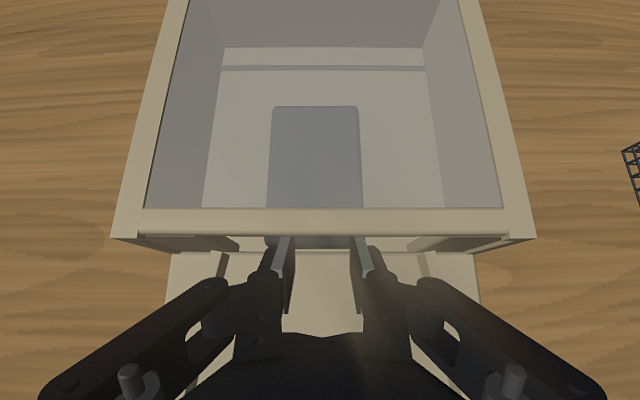

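View pics/scene10.png

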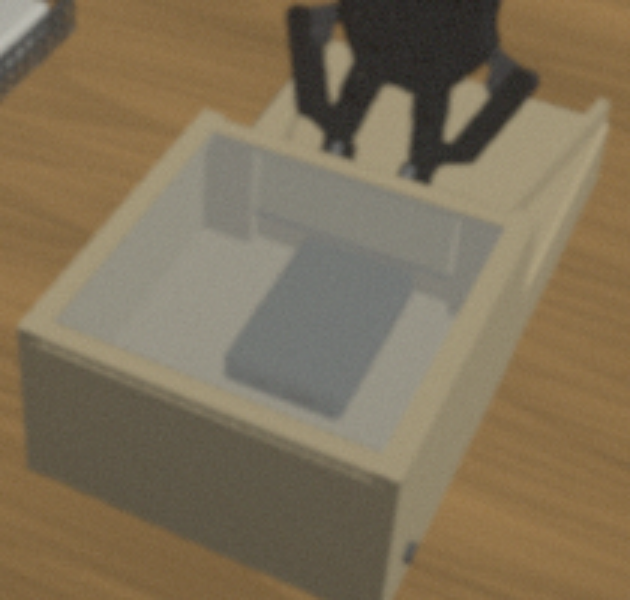

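```bash
python3 -m inch '[{"delta_pos":[0.25,0,0.17],"rotation":[0,0,0]},{"delta_pos":[0.25,0,0.17],"rotation":[0,0,0]},{"delta_pos":[0,0,0],"rotation":[0,0,0]}]'
python3 -c "
from h import *
o=get_obs();print(o['eef_pos'],o['wrist_force'])
for n in('wrist','scene'):
  c=camera(n);a=c['color'][...,::-1];
  if n=='scene': a=cv2.resize(a[190:390,280:490],None,fx=3,fy=3)
  cv2.imwrite('pics/%s11.png'%n,a)"
```

```text
time_s: 10.3
eef_pos: [0.6127, 0.17, 0.0541]
eef_rot: [0.002, 0.955, -0.008, 0.296]
wrist_force: [0.3, 0.1, -0.2]
opening: 0.35
[0.61268804 0.17004048 0.05408637] [ 0.32343192  0.12443382 -0.24764735]
```

View pics/wrist11.png

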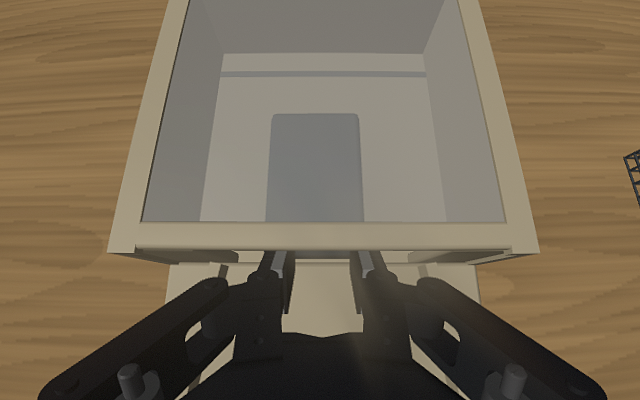

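View pics/scene11.png

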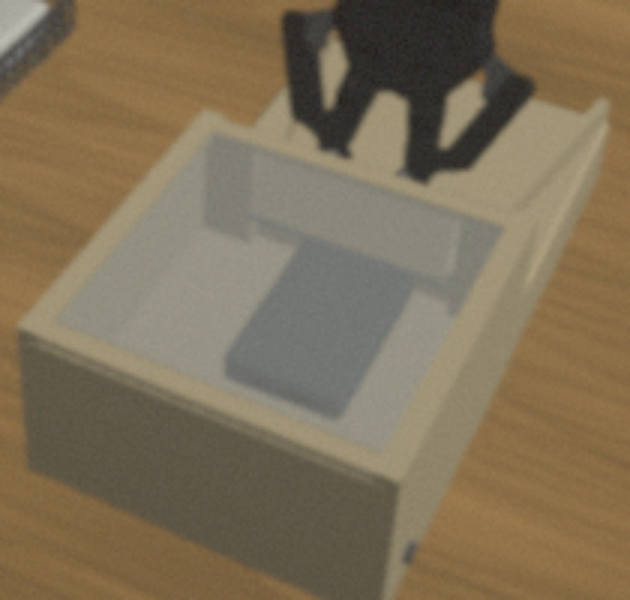

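The bank didn't move on this last push and only the flap did, so it has already dropped. Drawing the fingers straight back.

```bash
python3 -m inch '[{"delta_pos":[-0.5,0,-0.36],"rotation":[0,0,0]},{"delta_pos":[-0.99,0,-0.7],"rotation":[0,0,0]},{"delta_pos":[-0.99,0,-0.7],"rotation":[0,0,0]},{"delta_pos":[-0.99,0,-0.7],"rotation":[0,0,0]},{"delta_pos":[-0.99,0,-0.7],"rotation":[0,0,0]},{"delta_pos":[-0.5,0,-1.5],"rotation":[0,0,0]},{"delta_pos":[0,0,-2],"rotation":[0,0,0]},{"delta_pos":[0,0,-2],"rotation":[0,0,0]},{"delta_pos":[0,0,0],"rotation":[0,0,0]},{"delta_pos":[0,0,0],"rotation":[0,0,0]}]'
python3 -m inch '[{"delta_pos":[0,0,0],"rotation":[0,0,0]},{"delta_pos":[0,0,0],"rotation":[0,0,0]},{"delta_pos":[0,0,0],"rotation":[0,0,0]},{"delta_pos":[0,0,0],"rotation":[0,0,0]},{"delta_pos":[0,0,0],"rotation":[0,0,0]},{"delta_pos":[0,0,0],"rotation":[0,0,0]},{"delta_pos":[0,0,0],"rotation":[0,0,0]},{"delta_pos":[0,0,0],"rotation":[0,0,0]},{"delta_pos":[0,0,0],"rotation":[0,0,0]},{"delta_pos":[0,0,0],"rotation":[0,0,0]}]'
python3 -c "
from h import *
import pickle
o=get_obs();print(o['eef_pos'],o['wrist_force'])
for n in('wrist','scene'):
  c=camera(n);a=c['color'][...,::-1];pickle.dump((c,o),open(n+'12.pkl','wb'))
  if n=='scene': a=cv2.resize(a[190:390,280:490],None,fx=3,fy=3)
  cv2.imwrite('pics/%s12.png'%n,a)"
```

```text
time_s: 11.4
eef_pos: [0.5223, 0.1717, 0.0977]
eef_rot: [0.002, 0.955, -0.008, 0.296]
wrist_force: [0.5, -0.2, -0.0]
opening: 0.351
time_s: 12.4
eef_pos: [0.5223, 0.1716, 0.0973]
eef_rot: [0.003, 0.955, -0.008, 0.296]
wrist_force: [0.2, 0.1, -0.5]
opening: 0.35
[0.52230156 0.17157524 0.09734627] [ 0.24230267  0.14888308 -0.53004742]
```

View pics/wrist12.png

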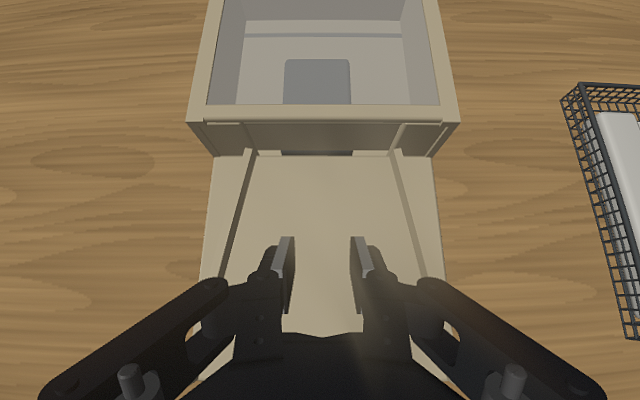

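View pics/scene12.png

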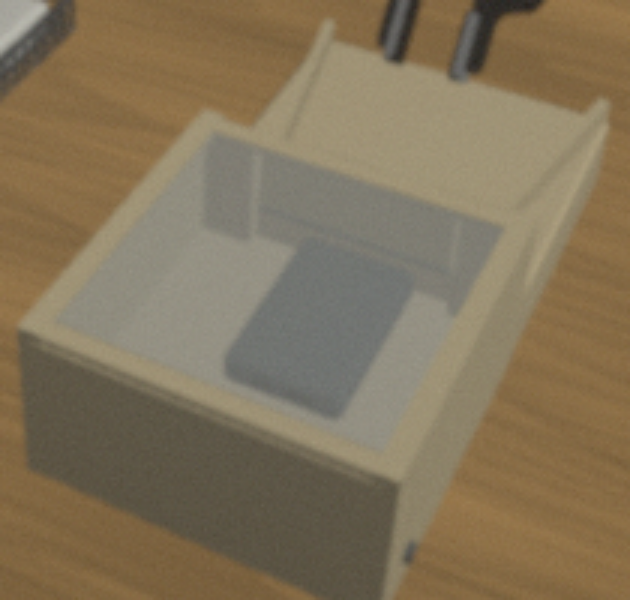

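The flap looks shut and the bank lies inside. A thin dark strip shows under the flap at (317,153). I'll check the flap and the bank's flatness by projecting models.

```bash
python3 - <<'E'
from h import *
import pickle
c,o=pickle.load(open('wrist12.pkl','rb'));s,_=pickle.load(open('scene12.pkl','rb'))
th=np.radians(-1.1)
def B(P): P=np.atleast_2d(P);return np.c_[.606+P[:,0]*np.cos(th)-P[:,1]*np.sin(th),.169+P[:,0]*np.sin(th)+P[:,1]*np.cos(th),P[:,2]]
# top corners of bank in scene crop -> z .042
px=np.array([(310,238),(413,278),(345,405),(228,362)])/3+[280,190]
w=onplane(s,px,.042)[:,:2];print("top corners if flat",(w*1000).round(1).tolist(),"edge lens",[round(1000*np.linalg.norm(w[i]-w[(i+1)%4]),1) for i in range(4)],w.mean(0)-[.606,.169])
for a in(0,.06,.15):
    e=B([[.041*np.sin(a),y,.089-.041*np.cos(a)] for y in(-.053,.053)]);print("flap",a,proj(c,e,o).round(1).tolist())
print("sill",proj(c,B([[-.002,y,.045] for y in(-.053,.053)]),o).round(1).tolist())
a=c['color'][110:175,180:460,::-1];cv2.imwrite('pics/w12c.png',cv2.resize(a,None,fx=2.8,fy=2.8,interpolation=cv2.INTER_CUBIC))
E
```

```text
top corners if flat [[617.3, 147.4], [621.1, 205.2], [716.0, 206.5], [716.6, 147.1]] edge lens [np.float64(58.0), np.float64(95.0), np.float64(59.3), np.float64(99.3)] [0.06175889 0.00754378]
flap 0 [[388.7, 154.8], [257.6, 154.6]]
flap 0.06 [[388.5, 152.1], [257.8, 151.8]]
flap 0.15 [[388.2, 147.8], [258.0, 147.6]]
sill [[388.0, 158.7], [258.2, 158.5]]
```

View pics/w12c.png

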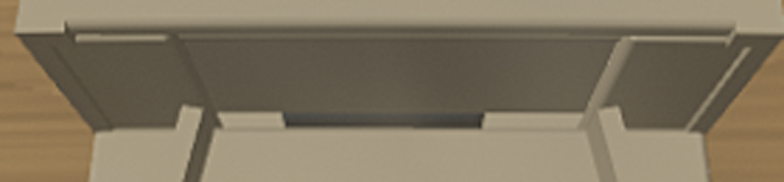

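```bash
python3 -m inch '[{"delta_pos":[-0.4,0,-1],"rotation":[0,0,0]},{"delta_pos":[-2,0,-1.8],"rotation":[0,0,0]},{"delta_pos":[-2,0,-1.8],"rotation":[0,0,0]},{"delta_pos":[-2,0,-1.2],"rotation":[0,0,0]},{"delta_pos":[-2,0,-1.2],"rotation":[0,0,0]},{"delta_pos":[-2,0,-0.6],"rotation":[0,0,0]},{"delta_pos":[0,0,0],"rotation":[0,0,0]},{"delta_pos":[0,0,0],"rotation":[0,0,0]},{"delta_pos":[0,0,0],"rotation":[0,0,0]},{"delta_pos":[0,0,0],"rotation":[0,0,0]}]'
python3 - <<'E'
from h import *
o=get_obs();print(o['eef_pos'],o['wrist_force'])
c=camera('wrist');a=c['color'][...,::-1];cv2.imwrite('pics/w13.png',a)
b=cv2.imread('pics/wrist2.png')
cv2.imwrite('pics/cmp.png',np.vstack([cv2.resize(x[0:80,200:450],None,fx=3.2,fy=3.2,interpolation=cv2.INTER_CUBIC) for x in(b,a)]))
E
```

```text
time_s: 13.5
eef_pos: [0.3947, 0.1738, 0.1019]
eef_rot: [0.002, 0.955, -0.008, 0.296]
wrist_force: [0.3, 0.6, -0.0]
opening: 0.348
[0.3947417  0.17382815 0.10191964] [ 0.26896997  0.60643115 -0.01910811]
```

View pics/cmp.png

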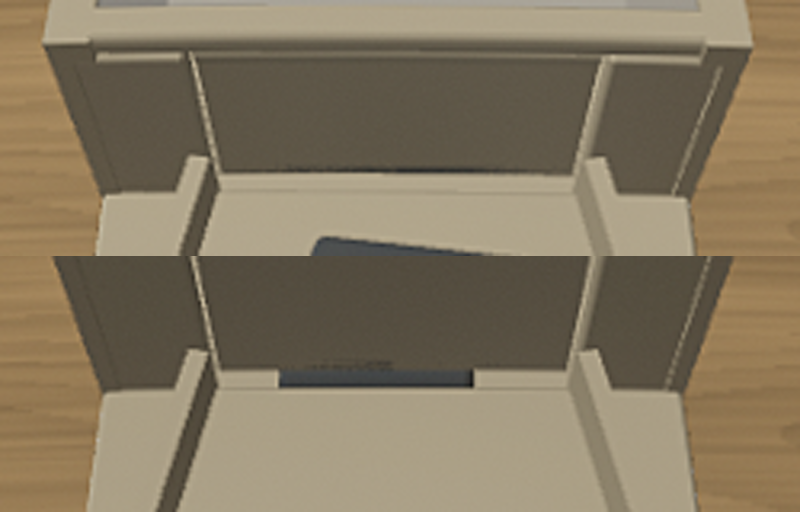

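The gap under the flap is the same (about 5.6 px) as before the push, so the flap is shut. The bank's outline matches a flat slab on the floor, with its rear about 13 mm past the sill.

```bash
python3 -c "
from bench import *
print(hand_in(), get_obs()['time_s'])"
```

```text
the job is handed in; nothing more can be done
the job is handed in; nothing more can be done
```

I pushed the power bank along the ledge, through the flap and into the bin with partly open, forward-tilted fingertips. I then drew the fingers back out and handed the job in at about 13.5 s.

- **Power bank:** the last scene picture matches a flat slab on the bin floor. Its centre is about 62 mm behind the flap, and its rear end is about 13 mm past the sill.
- **Flap:** it is judged shut, because the gap under it is about 5.6 px, the same as before the push. My projected model gave about 3.9 px for a shut flap. In an earlier picture that mismatch could have meant about 0.04 rad open, so I relied on the before-and-after comparison.
- **Arm and tray:** the arm is clear of everything, with the wrist force at noise level. The gripper was never closed on the bank and never went near the tray. I did not take a final measurement of the things in the tray.

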